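# Pack the bookbinding kit tray

## Robot

A 6-joint arm with a two-finger parallel gripper is mounted at the origin on the work surface. World frame = base frame: x ahead of the robot, y to its left, z up, the work surface at z = 0. Lengths are in m, angles in rad, forces in N, time in s.
With the tool pointing down it reaches from about 0.3 to 0.775 m from the base axis. Payload 14.6 kg.
Tool frame: the origin (TCP) lies midway between the tips of the shut fingers; the grasp point (between the pads) lies 19 mm behind it (ctrl.pinch_z is the distance from the TCP to the grasp point, in m); z points along the fingers, y is the line along which they close (so a half turn about z gives the same grasp; the last joint's range is limited). The gripper opens to 94 mm and grips with 3 to 60 N. Pads are 16 mm wide; open, the fingers measure 119 mm over their backs; the gripper's body (75 mm by 177 mm) begins 78 mm behind the grasp point.
Start: joints at [1.213, 0.3, 1.521, -0, 1.321, -0.067], TCP at [0.158, 0.527, 0.205] pointing down, gripper open.
Joint ranges: [-3.03, 3.03], [-0.79, 2.21], [0.23, 2.52], [-1.04, 4.18], [0, 3.07], [-2.55, 2.55]. Speed limits (rad/s): [2.22, 2.22, 2.57, 3.14, 3.14, 3.14].

## Interface

Orientations are given as [roll, pitch, yaw] about the fixed x, y, z axes, in that order (R = Rz(yaw) Ry(pitch) Rx(roll)).
In Python, from station import ctrl gives the robot as it stands.
- The arm moves only by the tool jog_arm, never from a script. Its argument "motion" is a list of rows, each a list of 7 numbers: the shift along the tool's x, y, z in m, then the turn, a rotation vector about the tool's x, y, z in rad, then the opening, from -1 (shut) to 1 (fully open). In form: [[tx, ty, tz, rx, ry, rz, gripper], ...]. A call has 1 to 5 rows; each row shifts and turns the commanded pose from where the row before left it, along the tool's axes as they then stand; what a row does not reach is not made up. A row lasts 1/10 s, in which the tool goes at most 50 mm and 8.59 degrees, less where a joint would pass 70% of its speed; a pose out of reach is approached as far as the arm can. A call is refused whole if a number of a shift passes 0.05 or a number of a turn 0.15, either way. A call with a gripper value outside its range is refused whole. The fingers move at their own pace and stop on an object; "squeeze" is the grip in N (left out, the last holds). Time passes only in rows, so rows that do not move let the fingers close. It gives the time, the measured TCP pose, the force, the opening and the grip force at its end, in the units of the state.
- ctrl.get_obs(): the state, without advancing time (a new reading comes with each control period).
- ctrl.camera(name): name is "side" or "top"; returns the picture (384x512x3 uint8, red, green, blue); there is no depth.
- ctrl.camera_model(name): a dict with "intrinsics" (3x3 intrinsics, pixels), "k1" (the pictures are not rectified: a ray, as slopes to the right and down, at radius r is drawn at 1 + k1 r^2 times it, then the intrinsics apply), "rvec" (rotation vector, rad) and "tvec" (3), from world to camera coordinates, as OpenCV has them. Camera axes: x right, y down, z forward; pixel columns grow to the right and rows downward; lengths in m; the calibration is good to about 2 mm. A picture is of the moment at which its call begins. camera_model takes no time and is no camera call.
- ctrl.hand_in(): hands the job in; it is judged then, once.
The state is a dict: "time_s": time; "qpos": joint angles; "joint_vel": joint speeds; "tau": joint torques, N m; "ee_pos": TCP position; "eef_rot": TCP orientation; "force": force on the tool from outside, world axes, zero at the start; "moment": the same for the moment, N m; "grip_width": finger opening in m; "grip_force": force on a finger pad.
Only numpy, scipy, OpenCV 4.12 (cv2) and the standard library are available. Lean on these libraries where they do the work, as an engineer would, in place of code of your own. Each camera call takes 0.05 s, during which the arm holds its last target. There are 200 camera calls.

## Task

Pack the bookbinding kit in the steel tray: lay the bone folder lengthwise and flat in the plain undivided insert, lay the awl lengthwise on the floor between the two ribs of the ribbed insert, and stand the short paste jar and the knobbed brass weight upright in the insert with two cells, one to a cell, whichever cell you like. Leave the glue spreader, the brass-headed finishing tool and the tall jar where they are: they stay out on the bench.

Things in the scene. Friction and masses are not known exactly. Their poses are not given: they have to be found in the camera images.
- folder_mid (a point): Bone folder, loose: a flat cream-coloured bar 134 long, 24 wide, 8 thick, one end round, the other tapering to a blunt point; lies flat on the table. Origin: middle of its length and width, half-way up. x runs along its length towards the pointed end, z up. All sizes in mm.
- awl_mid (a point): Awl, loose: eight-sided wooden handle 24 across flats, 84 long, then brass ferrule and thin plain steel needle; 124 long overall; lies on a flat of the handle, needle clear of the table. Origin: middle of overall length, on the axis, 12 above what it lies on; the handle is straight from 56 behind to 4 ahead of it, then tapers. x towards the point, z up. 60 g, mostly handle. Sizes in mm.
- jar_mid (a point): Short paste jar, loose: closed white jar with grey metal screw lid, 42 diameter, 52 tall, lid 14 high; stands upright. Origin: on its axis, half-way up (26 above its base), z up. About 90 g. Sizes in mm.
- weight_mid (a point): Brass press weight, loose: solid round brass body 44 diameter and 26 high, narrowing to a neck with a round knob 22 diameter (its sides between 39 and 50 above the base); 52 tall in all; stands upright. Origin: on its axis, half-way up (26 above its base), z up. About 350 g. Sizes in mm.
- spreader_mid (a point): Glue spreader, loose, not part of the kit: flat white plastic stick 142 long, 20 wide and 8 thick, flaring at one end to a straight blade 50 wide. Origin: middle of its length and width, half-way up. x runs along its length towards the blade, z up. All sizes in mm.
- pallet_mid (a point): Finishing tool, loose, not part of the kit: the same wooden handle as the awl, but ending in a brass shank with a curved cross-piece 52 wide, like a T; 125 long, lies on the table. Origin: middle of its overall length, on the handle's axis, 12 above the table. x runs along its length towards the brass head, z up. Sizes in mm.
- tall_jar_mid (a point): Tall jar, loose, not part of the kit: like the short jar, 42 diameter, but 90 tall; stands upright. Origin: on its axis, half-way up (45 above its base), z up. Sizes in mm.
- bin_plain: Plain insert for the bone folder: open plywood box, nothing inside (160 x 86); fixed in the steel tray, the three inserts side by side in random order. Outside 168 long (x) by 94 wide (y) by 20 high, walls and floor 4. Origin: centre of its underside, 2 above the table; inner floor 4 above the origin. z up. Tray rim 21 above the table. Sizes in mm.
- bin_ribs: Ribbed insert for the awl: same box with two dark ribs (5 wide, 6 high) along it, a channel 44 wide between them on its centre line; fixed in the steel tray, the three inserts side by side in random order. Outside 168 long (x) by 94 wide (y) by 20 high, walls and floor 4. Origin: centre of its underside, 2 above the table; inner floor 4 above the origin. z up. Tray rim 21 above the table. Sizes in mm.
- bin_cells: Two-cell insert for jar and weight: same box with a dark cross wall at mid-length, two cells 78 x 86 centred at x +41 and -41; fixed in the steel tray, the three inserts side by side in random order. Outside 168 long (x) by 94 wide (y) by 20 high, walls and floor 4. Origin: centre of its underside, 2 above the table; inner floor 4 above the origin. z up. Tray rim 21 above the table. Sizes in mm.
There are look-alikes about, which are no part of the job. Of the things like the part that bears awl_mid, leave any that is pink or red; of the rest the larger one is meant.

How it is judged:
At the end, for the whole second after the job is handed in: Folder flat and awl between the ribs on their inserts' floors, lengthwise (25 and 11 degrees), within 25 mm of mid-length; jar and weight upright on the floor of the two-cell insert, one per cell; all at rest; spreader, finishing tool and tall jar within 25 mm of their start, tall jar upright (x of folder_mid in the frame of bin_plain between -0.025 and 0.025 m and y of folder_mid in the frame of bin_plain between -0.035 and 0.035 m and z of folder_mid in the frame of bin_plain between 0.004 and 0.012 m and angle between the x axis of folder_mid and the x axis of bin_plain, either way round below 0.45 rad and x of awl_mid in the frame of bin_ribs between -0.025 and 0.025 m and y of awl_mid in the frame of bin_ribs between -0.014 and 0.014 m and z of awl_mid in the frame of bin_ribs between 0.012 and 0.02 m and angle between the x axis of awl_mid and the x axis of bin_ribs, either way round below 0.2 rad and y of jar_mid in the frame of bin_cells between -0.03 and 0.03 m and z of jar_mid in the frame of bin_cells between 0.026 and 0.034 m and angle between each of jar_mid, weight_mid, tall_jar_mid's own z axis and vertical below 0.1 rad and y of weight_mid in the frame of bin_cells between -0.03 and 0.03 m and z of weight_mid in the frame of bin_cells between 0.026 and 0.034 m and ((x of jar_mid in the frame of bin_cells between 0.02 and 0.065 m and x of weight_mid in the frame of bin_cells between -0.065 and -0.02 m) or (x of jar_mid in the frame of bin_cells between -0.065 and -0.02 m and x of weight_mid in the frame of bin_cells between 0.02 and 0.065 m)) and linear speed of each of folder, awl, jar, weight below 0.02 m/s and distance of each of spreader_mid, pallet_mid, tall_jar_mid from where it was at the start of the episode below 0.025 m); the robot touches nothing.
It fails at once if the glue spreader is moved more than 25 mm from its place (distance of spreader_mid from where it was at the start of the episode above 0.025 m).
It fails at once if the finishing tool is moved more than 25 mm from its place (distance of pallet_mid from where it was at the start of the episode above 0.025 m).
It fails at once if the tall jar is moved more than 25 mm from its place (distance of tall_jar_mid from where it was at the start of the episode above 0.025 m).
It also fails if it takes over 120 s, if anything falls off the work surface, if the arm or the gripper's body presses on something with over 40 N, if the wrist force passes 120 N, or if a joint passes its speed limit or range.

## Working session

There is one attempt and no reset: what is moved stays moved. The work goes in short steps, Python scripts to look and compute and a tool call to move; the robot and the scene stay as the last step left them, time stands still between calls to the robot, and variables do not carry over. Pictures are saved under pics/ and viewed, at most 14 in all, crops included, and the job is handed in when it is done.

Besides the shell and the picture viewer there is one more tool, called as name([rows], argument=value, ...), one row to a line, values as JSON. jog_arm: Moves the arm, as the interface text tells. Its arguments: {"type":"object","properties":{"motion":{"type":"array"},"squeeze":{"type":"number"}},"required":["motion"]}

```bash
mkdir -p pics; ls
python3 - <<'E'
from station import ctrl
import cv2
for n in("top","side"):
    im=ctrl.camera(n); cv2.imwrite(f"pics/{n}0.png",im[:,:,::-1]); m=ctrl.camera_model(n); print(n,m)
o=ctrl.get_obs();print(o["time_s"],o["ee_pos"],o["eef_rot"],o["grip_width"],ctrl.pinch_z)
E
```

```text
pics
top {'intrinsics': array([[477.5355256 ,   0.        , 249.8529542 ],
       [  0.        , 477.5355256 , 191.04641771],
       [  0.        ,   0.        ,   1.        ]]), 'k1': -0.1059254260322891, 'rvec': array([ 2.19679093, -2.19917497,  0.09269768]), 'tvec': array([-0.03540653,  0.44782119,  1.40778655])}
side {'intrinsics': array([[351.47679002,   0.        , 264.60753295],
       [  0.        , 351.47679002, 187.95911275],
       [  0.        ,   0.        ,   1.        ]]), 'k1': -0.014712229436951958, 'rvec': array([ 2.31070171, -0.55629693,  0.25607729]), 'tvec': array([-0.3862406 ,  0.17025671,  0.73329812])}
0.1 [0.15762065 0.52668857 0.2049399 ] [-3.14056815e+00 -8.83356820e-05  2.85079045e+00] 0.09395120889181455 0.0188
```

View pics/top0.png

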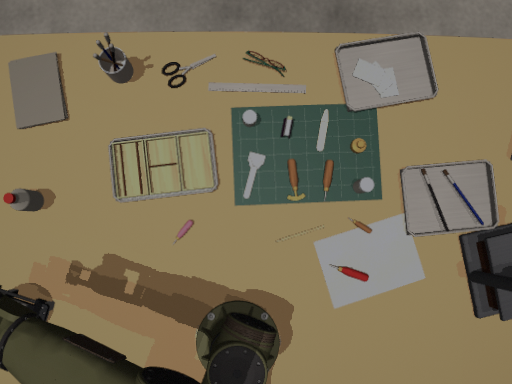

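View pics/side0.png

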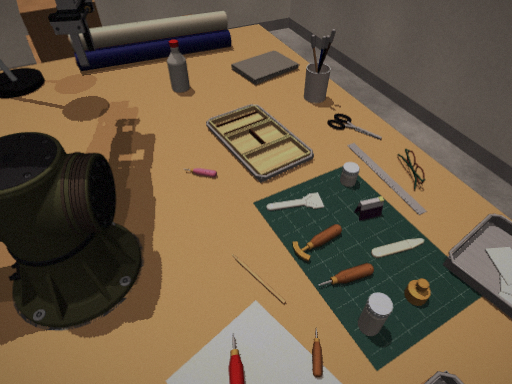

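The top view shows the tray at about (163,165), with the inserts from left to right as ribs, cells and plain. On the mat are the short jar (250,117), folder (323,130), weight (359,146), awl (328,177), tall jar (366,185), finishing tool (294,178) and spreader (253,175). The small awl at (362,226), the red one at (350,272) and the pink one at (183,232) are look-alikes.

```bash
cat > h.py <<'E'
import numpy as np, cv2
from station import ctrl
def ray(n,px):
    m=ctrl.camera_model(n);K=m["intrinsics"]
    p=np.atleast_2d(np.array(px,float)); d=np.array([m["k1"],0,0,0,0.])
    u=cv2.undistortPoints(p[:,None],K,d)[:,0]
    R=cv2.Rodrigues(m["rvec"])[0]
    return -R.T@m["tvec"], np.c_[u,np.ones(len(u))]@R
def onplane(n,px,z):
    c,d=ray(n,px); return c+d*((z-c[2])/d[:,2])[:,None]
def proj(n,P):
    m=ctrl.camera_model(n)
    return cv2.projectPoints(np.atleast_2d(np.array(P,float)),m["rvec"],m["tvec"],m["intrinsics"],np.array([m["k1"],0,0,0,0.]))[0][:,0]
def blob(mask,seed,r=30):
    n,l,s,c=cv2.connectedComponentsWithStats(mask.astype(np.uint8))
    x,y=seed; k=l[y,x]
    return l==k, s[k][4], c[k], k
E
python3 - <<'E'
from h import *
im=cv2.imread("pics/top0.png")
a=cv2.resize(im[95:215,225:390],None,fx=4.8,fy=4.8,interpolation=cv2.INTER_CUBIC);cv2.imwrite("pics/c1.png",a)
b=cv2.resize(im[120:210,100:225],None,fx=6,fy=6,interpolation=cv2.INTER_CUBIC);cv2.imwrite("pics/c2.png",b)
hsv=cv2.cvtColor(im,cv2.COLOR_BGR2HSV)
for nm,s in dict(jar=(250,117),folder=(323,130),weight=(359,146),tall=(366,185),awl=(329,175),pal=(294,178),spr=(253,175)).items(): print(nm,im[s[1],s[0]],hsv[s[1],s[0]])
print(hsv[140,340],hsv[190,340])
E
```

```text
jar [153 149 148] [114   8 153]
folder [146 148 147] [ 45   3 148]
weight [ 65 114 137] [ 20 134 137]
tall [153 149 148] [114   8 153]
awl [ 54  83 124] [ 12 144 124]
pal [ 51  80 120] [ 13 147 120]
spr [152 150 149] [110   5 152]
[76 72 78] [77 68 79]
```

View pics/c1.png

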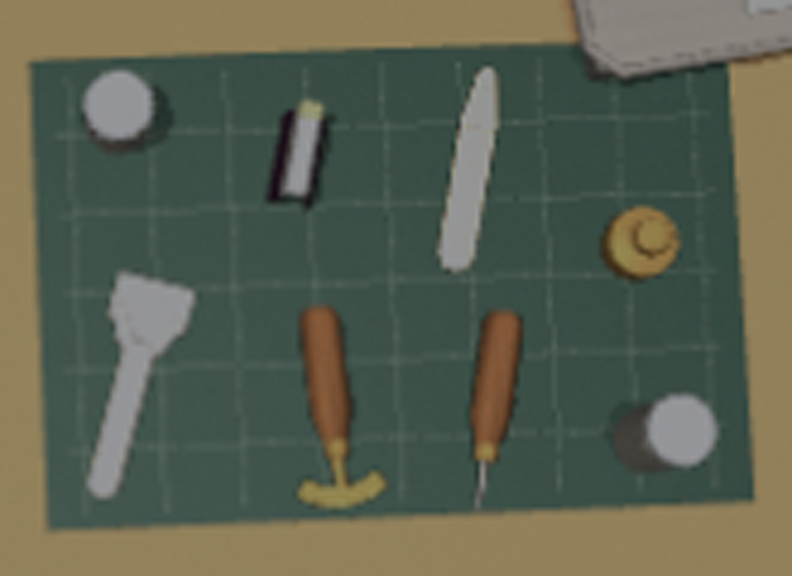

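View pics/c2.png

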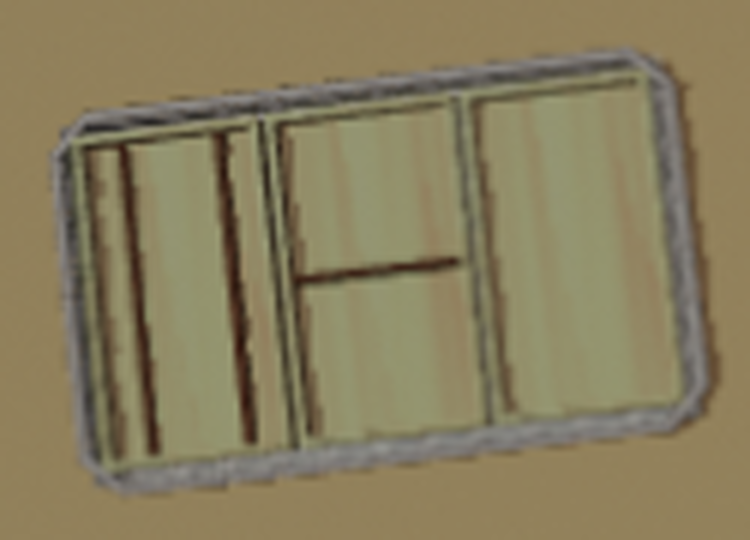

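The crops are clear. From left to right the inserts are ribs (rib ends in crop 2 at (122,148)-(153,452) and (218,135)-(250,440)), cells (cross wall at y≈270) and plain. The folder's point faces up in the image and the awl's needle faces down.

```bash
cat > m.py <<'E'
from h import *
import sys
im=cv2.imread("pics/top0.png").astype(int);hsv=cv2.cvtColor(im.astype(np.uint8),cv2.COLOR_BGR2HSV)
white=(hsv[...,1]<30)&(hsv[...,2]>125); wood=(hsv[...,0]<28)&(hsv[...,1]>100)
c1=lambda p:np.array(p)/4.8+np.array([225,95])-.4
c2=lambda p:np.array(p)/6+np.array([100,120])-.42
np.set_printoptions(precision=4,suppress=True)
for n,mk,s,z in (("jar",white,(250,117),.052),("tall",white,(366,185),.09),("folder",white,(323,130),.008),("spr",white,(253,175),.008),("awl",wood,(329,175),.012),("pal",wood,(294,178),.012),("weight",wood,(359,146),.026)):
    b,A,c,k=blob(mk,s); P=onplane("top",np.argwhere(b)[:,::-1].astype(float),z)[:,:2]
    (cx,cy),(w,h),a=cv2.minAreaRect((P*1000).astype(np.float32))
    mu=P.mean(0);u,S,v=np.linalg.svd(P-mu,full_matrices=False); print(n,A,"pix",c,"mean",mu,"rect",cx,cy,w,h,"axis deg",np.degrees(np.arctan2(v[0][1],v[0][0]))%180)
g=np.array([[122,148],[153,452],[218,135],[250,440]]);R=onplane("top",c2(g),.012);print("ribs",R)
print("corn",onplane("top",c2([[75,140],[648,75],[690,402],[105,470]]),.022))
print("div",onplane("top",c2([[300,277],[460,262]]),.022))
E
python3 m.py
```

```text
jar 142 pix [249.1972 116.3732] mean [ 0.6653 -0.0336] rect 664.9112548828125 -33.04644775390625 35.29167556762695 38.89958190917969 axis deg 165.1060645929879
tall 152 pix [366.5855 184.2237] mean [ 0.4623 -0.3679] rect 461.5273132324219 -367.6686096191406 37.9576530456543 37.254730224609375 axis deg 43.24235637162133
folder 263 pix [322.3916 131.0684] mean [ 0.6309 -0.2569] rect 635.5994873046875 -257.9076843261719 21.214162826538086 129.34449768066406 axis deg 169.6668658956517
spr 384 pix [252.5417 170.4193] mean [ 0.5104 -0.0442] rect 496.966796875 -37.30401611328125 46.652374267578125 138.22317504882812 axis deg 164.85038727712111
awl 229 pix [327.7205 174.2052] mean [ 0.4987 -0.2705] rect 496.34765625 -270.134521484375 24.418415069580078 93.06779479980469 axis deg 171.24265449952844
pal 305 pix [293.4361 179.1967] mean [ 0.4836 -0.1667] rect 483.8292236328125 -174.3096466064453 50.95184326171875 120.67059326171875 axis deg 7.437395044302519
weight 182 pix [357.956  145.2088] mean [ 0.5851 -0.3611] rect 585.68017578125 -361.2535400390625 42.794891357421875 42.950706481933594 axis deg 122.51764108127354
ribs [[0.5895 0.3557 0.012 ]
 [0.4365 0.3372 0.012 ]
 [0.596  0.3071 0.012 ]
 [0.4425 0.2886 0.012 ]]
corn [[0.5921 0.377  0.022 ]
 [0.6241 0.0904 0.022 ]
 [0.4606 0.0688 0.022 ]
 [0.4271 0.3587 0.022 ]]
div [[0.5229 0.2627 0.022 ]
 [0.5303 0.1831 0.022 ]]
```

```bash
cat > go.py <<'E'
# usage: go.py x y z yawdeg  -> tool-frame shift/turn to the target from the measured pose
import sys,numpy as np
from station import ctrl
from scipy.spatial.transform import Rotation as Ro
t=np.array(sys.argv[1:4],float); o=ctrl.get_obs(); R=Ro.from_euler("xyz",o["eef_rot"])
T=Ro.from_euler("xyz",[np.pi,0,np.radians(float(sys.argv[4]))])
d=R.inv().apply(t-o["ee_pos"]); r=(R.inv()*T).as_rotvec(); n=int(np.ceil(max(np.abs(d).max()/.05,np.abs(r).max()/.15,1)))
print("shift",d.round(4),"turn",r.round(3),"rows",n,"per row",(d/n).round(4),(r/n).round(3),"t",o["time_s"],"w",round(o["grip_width"],4))
E
python3 - <<'E'
from h import *
np.set_printoptions(precision=4,suppress=True)
c1=lambda p:np.array(p)/4.8+np.array([225,95])-.4
print("knob",onplane("top",c1([655,237]),.051),"awl ends",onplane("top",c1([[505,312],[478,507]]),.012),"jar",onplane("top",c1([119,104]),.052))
print(proj("side",[[.665,-.033,.052],[.5855,-.361,.05],[.6356,-.258,.008],[.481,-.2677,.012],[.4615,-.3677,.09],[.526,.2238,.006]]))
E
python3 go.py .665 -.033 .12 172
```

```text
knob [[ 0.5847 -0.3642  0.051 ]] awl ends [[ 0.543  -0.2775  0.012 ]
 [ 0.4203 -0.2588  0.012 ]] jar [[ 0.6656 -0.0342  0.052 ]]
[[350.1892 166.2938]
 [421.008  281.5591]
 [397.3597 245.2485]
 [344.3555 275.5332]
 [378.581  302.2958]
 [256.7464 139.896 ]]
shift [-0.6466 -0.3906  0.0853] turn [-0.001 -0.    -0.151] rows 13 per row [-0.0497 -0.03    0.0066] [-0.    -0.    -0.012] t 0.1 w 0.094
```

jog_arm([
  [-0.041,-0.025,0,0,0,-0.03,1],
  [-0.041,-0.025,0,0,0,-0.03,1],
  [-0.041,-0.025,0,0,0,-0.03,1],
  [-0.041,-0.025,0,0,0,-0.03,1],
  [-0.041,-0.025,0,0,0,-0.03,1],
], squeeze=25)

```text
time_s: 0.6
ee_pos: [0.3294, 0.3568, 0.2054]
eef_rot: [-3.142, -0.0, 3.002]
force: [0.8, 0.4, -0.1]
grip_width: 0.0942
grip_force: 0.0
```

jog_arm([
  [-0.042,-0.022,0,0,0,0,1],
  [-0.042,-0.022,0,0,0,0,1],
  [-0.042,-0.022,0,0,0,0,1],
  [-0.042,-0.022,0,0,0,0,1],
  [-0.042,-0.022,0,0,0,0,1],
])

```text
time_s: 1.1
ee_pos: [0.5223, 0.2186, 0.2053]
eef_rot: [-3.141, -0.0, 3.001]
force: [1.0, -0.5, -0.4]
grip_width: 0.0938
grip_force: 0.0
```

```bash
python3 go.py .665 -.034 .12 172
```

```text
shift [-0.1768 -0.23    0.0852] turn [-0.    -0.    -0.001] rows 5 per row [-0.0354 -0.046   0.017 ] [-0. -0. -0.] t 1.1 w 0.0938
```

jog_arm([
  [-0.03,-0.038,0.005,0,0,0,1],
  [-0.03,-0.038,0.005,0,0,0,1],
  [-0.03,-0.038,0.005,0,0,0,1],
  [-0.03,-0.038,0.005,0,0,0,1],
  [-0.03,-0.038,0.005,0,0,0,1],
])

```text
time_s: 1.6
ee_pos: [0.6434, 0.009, 0.1799]
eef_rot: [-3.142, -0.001, 3.001]
force: [-0.1, 0.7, -0.4]
grip_width: 0.0942
grip_force: 0.0
```

```bash
python3 go.py .665 -.034 .024 172
```

```text
shift [-0.0275 -0.0395  0.1559] turn [-0.    -0.001 -0.001] rows 4 per row [-0.0069 -0.0099  0.039 ] [-0. -0. -0.] t 1.6 w 0.0942
```

jog_arm([
  [-0.0275,-0.0395,0,0,0,0,1],
  [0,0,0.05,0,0,0,1],
  [0,0,0.05,0,0,0,1],
  [0,0,0.04,0,0,0,1],
  [0,0,0.016,0,0,0,1],
])

```text
time_s: 2.1
ee_pos: [0.6623, -0.0319, 0.0198]
eef_rot: [-3.141, -0.007, 3.001]
force: [0.3, 0.4, 0.1]
grip_width: 0.0941
grip_force: 0.0
```

jog_arm([
  [0,0,0,0,0,0,-1],
  [0,0,0,0,0,0,-1],
  [0,0,0,0,0,0,-1],
  [0,0,0,0,0,0,-1],
  [0,0,0,0,0,0,-1],
])

```text
time_s: 2.6
ee_pos: [0.665, -0.0321, 0.0257]
eef_rot: [3.142, 0.002, 3.001]
force: [0.3, 0.3, -1.0]
grip_width: 0.0574
grip_force: 0.0
```

jog_arm([
  [0,0,0,0,0,0,-1],
  [0,0,0,0,0,0,-1],
  [0,0,0,0,0,0,-1],
  [0,0,0,0,0,0,-1],
  [0,0,0,0,0,0,-1],
])

```text
time_s: 3.1
ee_pos: [0.6647, -0.0323, 0.0248]
eef_rot: [-3.141, 0.001, 3.001]
force: [-1.2, -2.5, 5.5]
grip_width: 0.0412
grip_force: 25.0
```

```bash
python3 go.py .5667 .2285 .12 186.6
```

```text
shift [ 0.1336  0.2444 -0.0953] turn [-0.     0.    -0.256] rows 5 per row [ 0.0267  0.0489 -0.0191] [-0.     0.    -0.051] t 3.1 w 0.0412
```

jog_arm([
  [0,0,-0.03,0,0,0,-1],
  [0,0,-0.05,0,0,0,-1],
  [0,0,-0.015,0,0,-0.086,-1],
  [0,0,0,0,0,-0.085,-1],
  [0,0,0,0,0,-0.085,-1],
])

```text
time_s: 3.6
ee_pos: [0.6645, -0.0318, 0.1197]
eef_rot: [3.141, 0.0, -3.023]
force: [-0.4, -0.0, -1.6]
grip_width: 0.0413
grip_force: 25.0
```

```bash
python3 go.py .5667 .2285 .12 186.6
```

```text
shift [ 0.0663  0.27   -0.0003] turn [0.    0.    0.004] rows 6 per row [ 0.011  0.045 -0.   ] [0.    0.    0.001] t 3.6 w 0.0413
```

jog_arm([
  [0.011,0.045,0,0,0,0,-1],
  [0.011,0.045,0,0,0,0,-1],
  [0.011,0.045,0,0,0,0,-1],
  [0.011,0.045,0,0,0,0,-1],
  [0.011,0.045,0,0,0,0,-1],
])

```text
time_s: 4.1
ee_pos: [0.5828, 0.1869, 0.119]
eef_rot: [3.141, -0.001, -3.026]
force: [0.5, 0.6, -1.0]
grip_width: 0.0415
grip_force: 25.0
```

jog_arm([
  [0.011,0.045,0,0,0,0,-1],
  [0,0,0,0,0,0,-1],
  [0,0,0,0,0,0,-1],
])

```text
time_s: 4.4
ee_pos: [0.5674, 0.2293, 0.1191]
eef_rot: [-3.142, -0.001, -3.025]
force: [0.5, -0.7, -0.7]
grip_width: 0.0413
grip_force: 25.0
```

```bash
python3 go.py .5667 .2285 .032 186.6
python3 - <<'E'
from h import *
for n in("top","side"): cv2.imwrite(f"pics/{n}1.png",ctrl.camera(n)[:,:,::-1])
im=cv2.imread("pics/side1.png"); cv2.imwrite("pics/s1c.png",cv2.resize(im[20:220,150:410],None,fx=3,fy=3))
E
```

```text
shift [ 0.0007 -0.0007  0.0871] turn [-0.    -0.001  0.002] rows 2 per row [ 0.0004 -0.0004  0.0435] [-0.    -0.     0.001] t 4.4 w 0.0413
```

View pics/s1c.png

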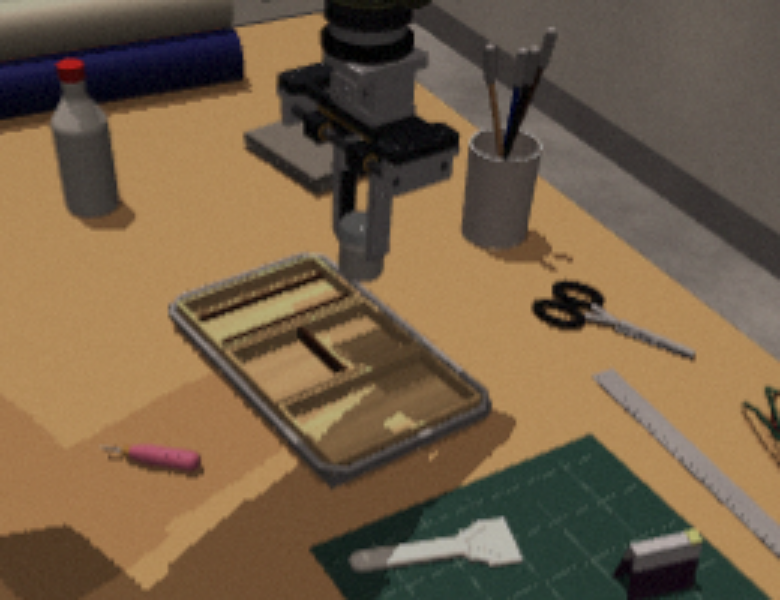

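The side view shows the jar upright in the fingers (crop ≈(360,240)) above the far cell. I'll lower it now.

jog_arm([
  [0,0,0.03,0,0,0,-1],
  [0,0,0.03,0,0,0,-1],
  [0,0,0.015,0,0,0,-1],
  [0,0,0.006,0,0,0,-1],
  [0,0,0.004,0,0,0,-1],
])

```text
time_s: 5.0
ee_pos: [0.5685, 0.2282, 0.0347]
eef_rot: [3.141, 0.0, -3.027]
force: [0.1, 0.4, -0.8]
grip_width: 0.0414
grip_force: 25.0
```

jog_arm([
  [0,0,0.001,0,0,0,-1],
  [0,0,0.001,0,0,0,-1],
  [0,0,0,0,0,0,-1],
  [0,0,0,0,0,0,-0.02],
  [0,0,0,0,0,0,0.15],
])

```text
time_s: 5.5
ee_pos: [0.5681, 0.2287, 0.0329]
eef_rot: [3.141, 0.001, -3.026]
force: [0.1, -0.4, -0.2]
grip_width: 0.0514
grip_force: 0.0
```

jog_arm([
  [0,0,0,0,0,0,0.15],
  [0,0,-0.02,0,0,0,0.15],
  [0,0,-0.05,0,0,0,0.15],
  [0,0,-0.05,0,0,0,0.15],
  [0,0,0,0,0,0,0.15],
])

```text
time_s: 6.0
ee_pos: [0.5705, 0.2294, 0.1599]
eef_rot: [3.139, 0.011, -3.026]
force: [0.2, -0.4, 0.4]
grip_width: 0.0538
grip_force: 0.0
```

```bash
python3 go.py .585 -.3625 .15 186.6
```

```text
shift [ 0.0537 -0.5897  0.0079] turn [0.002 0.011 0.   ] rows 12 per row [ 0.0045 -0.0491  0.0007] [0.    0.001 0.   ] t 6.0 w 0.0538
```

jog_arm([
  [0.004,-0.046,0,0,0,0,0.15],
  [0.004,-0.046,0,0,0,0,0.15],
  [0.004,-0.046,0,0,0,0,0.15],
  [0.004,-0.046,0,0,0,0,0.15],
  [0.004,-0.046,0,0,0,0,0.15],
])

```text
time_s: 6.5
ee_pos: [0.5742, -0.004, 0.1523]
eef_rot: [-3.142, 0.0, -3.026]
force: [0.9, 0.3, -0.2]
grip_width: 0.0541
grip_force: 0.0
```

jog_arm([
  [0.004,-0.046,0,0,0,0,0.15],
  [0.004,-0.046,0,0,0,0,0.15],
  [0.004,-0.046,0,0,0,0,0.15],
  [0.004,-0.046,0,0,0,0,0.15],
  [0.004,-0.046,0,0,0,0,0.15],
])

```text
time_s: 7.0
ee_pos: [0.5808, -0.2348, 0.1522]
eef_rot: [3.142, 0.0, -3.026]
force: [0.5, 0.7, 0.9]
grip_width: 0.0542
grip_force: 0.0
```

jog_arm([
  [0.004,-0.046,0,0,0,0,0.15],
  [0.004,-0.046,0,0,0,0,0.15],
  [0.004,-0.03,0,0,0,0,0.15],
  [0,0,0,0,0,0,0.15],
])

```text
time_s: 7.4
ee_pos: [0.5821, -0.3592, 0.1513]
eef_rot: [3.142, -0.001, -3.03]
force: [-0.8, 0.4, -1.1]
grip_width: 0.0542
grip_force: 0.0
```

```bash
python3 go.py .585 -.3625 .029 186.6
```

```text
shift [-0.0026 -0.0036  0.1223] turn [ 0.    -0.001 -0.004] rows 3 per row [-0.0009 -0.0012  0.0408] [ 0.    -0.    -0.001] t 7.4 w 0.0542
```

jog_arm([
  [-0.003,-0.0035,0.04,0,0,0,0.15],
  [0,0,0.04,0,0,0,0.15],
  [0,0,0.02,0,0,0,0.15],
  [0,0,0.013,0,0,0,0.15],
  [0,0,0.008,0,0,0,0.15],
])

```text
time_s: 7.9
ee_pos: [0.5867, -0.358, 0.0307]
eef_rot: [3.141, -0.0, -3.026]
force: [0.9, 0.1, -0.4]
grip_width: 0.0543
grip_force: 0.0
```

jog_arm([
  [0,0,0,0,0,0,-1],
  [0,0,0,0,0,0,-1],
  [0,0,0,0,0,0,-1],
  [0,0,0,0,0,0,-1],
  [0,0,0,0,0,0,-1],
], squeeze=35)

```text
time_s: 8.4
ee_pos: [0.587, -0.3593, 0.0326]
eef_rot: [-3.14, 0.001, -3.027]
force: [1.2, -2.6, 6.1]
grip_width: 0.0209
grip_force: 35.0
```

```bash
python3 go.py .4853 .2191 .13 186.6
```

```text
shift [ 0.0345  0.5861 -0.0985] turn [-0.002  0.001 -0.   ] rows 12 per row [ 0.0029  0.0488 -0.0082] [-0.  0. -0.] t 8.4 w 0.0209
```

jog_arm([
  [0,0,-0.02,0,0,0,-1],
  [0,0,-0.04,0,0,0,-1],
  [0,0,-0.04,0,0,0,-1],
  [0.003,0.03,0,0,0,0,-1],
  [0.003,0.045,0,0,0,0,-1],
])

```text
time_s: 8.9
ee_pos: [0.5715, -0.2853, 0.1317]
eef_rot: [-3.141, 0.001, -3.029]
force: [1.1, 0.6, -4.3]
grip_width: 0.0203
grip_force: 35.3
```

jog_arm([
  [0.003,0.045,0,0,0,0,-1],
  [0.003,0.045,0,0,0,0,-1],
  [0.003,0.045,0,0,0,0,-1],
  [0.003,0.045,0,0,0,0,-1],
  [0.003,0.045,0,0,0,0,-1],
])

```text
time_s: 9.4
ee_pos: [0.5301, -0.0612, 0.1311]
eef_rot: [3.141, -0.001, -3.027]
force: [0.4, 0.5, -3.5]
grip_width: 0.0208
grip_force: 35.3
```

jog_arm([
  [0.003,0.045,0,0,0,0,-1],
  [0.003,0.045,0,0,0,0,-1],
  [0.003,0.045,0,0,0,0,-1],
  [0.003,0.045,0,0,0,0,-1],
  [0.003,0.045,0,0,0,0,-1],
])

```text
time_s: 9.9
ee_pos: [0.4893, 0.1605, 0.1312]
eef_rot: [3.141, -0.001, -3.026]
force: [-0.2, 0.3, -3.7]
grip_width: 0.0203
grip_force: 35.3
```

```bash
python3 go.py .4853 .2191 .13 186.6
```

```text
shift [-0.0028  0.0587  0.0012] turn [ 0.    -0.001 -0.   ] rows 2 per row [-0.0014  0.0293  0.0006] [ 0.    -0.001 -0.   ] t 9.9 w 0.0203
```

jog_arm([
  [-0.001,0.03,0,0,0,0,-1],
  [-0.001,0.027,0,0,0,0,-1],
  [0,0,0.03,0,0,0,-1],
  [0,0,0.03,0,0,0,-1],
  [0,0,0.018,0,0,0,-1],
])

```text
time_s: 10.4
ee_pos: [0.4844, 0.2155, 0.051]
eef_rot: [-3.141, -0.004, -3.026]
force: [0.8, -0.5, -2.7]
grip_width: 0.0206
grip_force: 35.3
```

jog_arm([
  [0,0,0.006,0,0,0,-1],
  [0,0,0.004,0,0,0,-1],
  [0,0,0.002,0,0,0,-1],
  [0,0,0,0,0,0,-1],
  [0,0,0,0,0,0,-1],
])

```text
time_s: 10.9
ee_pos: [0.4862, 0.2157, 0.0422]
eef_rot: [3.141, 0.001, -3.026]
force: [-0.1, 0.4, -4.7]
grip_width: 0.0204
grip_force: 35.3
```

jog_arm([
  [0,0,0.002,0,0,0,-1],
  [0,0,0.001,0,0,0,-1],
  [0,0,0,0,0,0,-1],
  [0,0,0,0,0,0,-0.4],
  [0,0,0,0,0,0,-0.2],
])

```text
time_s: 11.4
ee_pos: [0.486, 0.2155, 0.0386]
eef_rot: [-3.142, 0.0, -3.026]
force: [-0.2, 0.2, -0.2]
grip_width: 0.033
grip_force: 0.0
```

jog_arm([
  [0,0,0,0,0,0,0.1],
  [0,0,-0.02,0,0,0,0.1],
  [0,0,-0.05,0,0,0,0.1],
  [0,0,-0.03,0,0,0,0.1],
  [0,0,0,0,0,0,0.1],
])

```text
time_s: 11.9
ee_pos: [0.4877, 0.2163, 0.1429]
eef_rot: [3.14, 0.007, -3.026]
force: [-0.3, -0.0, -0.6]
grip_width: 0.0515
grip_force: 0.0
```

```bash
python3 go.py .635 -.258 .14 170
```

```text
shift [-0.0918 -0.4881  0.0026] turn [0.003 0.007 0.29 ] rows 10 per row [-0.0092 -0.0488  0.0003] [0.    0.001 0.029] t 11.9 w 0.0515
```

jog_arm([
  [-0.009,-0.047,0,0,0,0.058,0.1],
  [-0.009,-0.047,0,0,0,0.058,0.1],
  [-0.009,-0.047,0,0,0,0.058,0.1],
  [-0.009,-0.047,0,0,0,0.058,0.1],
  [-0.009,-0.047,0,0,0,0.058,0.1],
])

```text
time_s: 12.4
ee_pos: [0.5304, -0.0205, 0.1377]
eef_rot: [3.142, -0.001, 2.965]
force: [1.1, 0.3, 0.4]
grip_width: 0.0515
grip_force: 0.0
```

```bash
python3 go.py .635 -.258 .14 170
```

```text
shift [-0.1448 -0.2153 -0.0024] turn [ 0.    -0.001 -0.003] rows 5 per row [-0.029  -0.0431 -0.0005] [ 0.    -0.    -0.001] t 12.4 w 0.0515
```

jog_arm([
  [-0.027,-0.041,0,0,0,0,0.1],
  [-0.027,-0.041,0,0,0,0,0.1],
  [-0.027,-0.041,0,0,0,0,0.1],
  [-0.027,-0.041,0,0,0,0,0.1],
  [-0.027,-0.041,0,0,0,0,0.1],
])

```text
time_s: 12.9
ee_pos: [0.6281, -0.2459, 0.1373]
eef_rot: [3.141, -0.001, 2.967]
force: [1.5, 0.5, 0.1]
grip_width: 0.0518
grip_force: 0.0
```

jog_arm([
  [-0.009,-0.009,0,0,0,0,0.1],
  [0,0,0.04,0,0,0,0.1],
  [0,0,0.04,0,0,0,0.1],
  [0,0,0.02,0,0,0,0.1],
  [0,0,0,0,0,0,0.1],
])

```text
time_s: 13.4
ee_pos: [0.6332, -0.2536, 0.0339]
eef_rot: [3.14, -0.007, 2.967]
force: [1.4, -0.2, 0.4]
grip_width: 0.0516
grip_force: 0.0
```

```bash
python3 go.py .635 -.258 .003 170
```

```text
shift [-0.0027 -0.0041  0.0309] turn [ 0.002 -0.007 -0.   ] rows 1 per row [-0.0027 -0.0041  0.0309] [ 0.002 -0.007 -0.   ] t 13.4 w 0.0516
```

jog_arm([
  [-0.001,-0.004,0.015,0,0,0,0.1],
  [0,0,0.01,0,0,0,0.1],
  [0,0,0.005,0,0,0,0.1],
  [0,0,0,0,0,0,0.1],
  [0,0,0,0,0,0,0.1],
])

```text
time_s: 13.9
ee_pos: [0.6357, -0.2587, 0.009]
eef_rot: [-3.141, 0.001, 2.967]
force: [0.9, -0.4, 0.2]
grip_width: 0.0519
grip_force: 0.0
```

jog_arm([
  [0,0,0.004,0,0,0,0.1],
  [0,0,0.0025,0,0,0,0.1],
  [0,0,0,0,0,0,-1],
  [0,0,0,0,0,0,-1],
  [0,0,0,0,0,0,-1],
], squeeze=25)

```text
time_s: 14.4
ee_pos: [0.6355, -0.2586, 0.0021]
eef_rot: [-3.142, 0.0, 2.967]
force: [0.1, -0.8, -0.3]
grip_width: 0.0313
grip_force: 0.0
```

jog_arm([
  [0,0,0,0,0,0,-1],
  [0,0,0,0,0,0,-1],
  [0,0,0,0,0,0,-1],
  [0,0,0,0,0,0,-1],
])

```text
time_s: 14.8
ee_pos: [0.6355, -0.2586, 0.0021]
eef_rot: [-3.142, 0.0, 2.967]
force: [0.3, 0.5, 1.3]
grip_width: 0.0235
grip_force: 25.0
```

jog_arm([
  [0,0,-0.02,0,0,0,-1],
  [0,0,-0.04,0,0,-0.07,-1],
  [0,0,-0.04,0,0,-0.075,-1],
  [0,0,0,0,0,-0.075,-1],
  [0,0,0,0,0,-0.07,-1],
])

```text
time_s: 15.3
ee_pos: [0.6359, -0.2588, 0.1035]
eef_rot: [-3.14, 0.002, -3.023]
force: [-0.9, 0.4, -0.5]
grip_width: 0.0234
grip_force: 25.0
```

```bash
python3 go.py .537 .1284 .1 186.6
```

```text
shift [0.0525 0.3962 0.0029] turn [-0.001  0.002  0.003] rows 8 per row [0.0066 0.0495 0.0004] [-0.  0.  0.] t 15.3 w 0.0234
```

jog_arm([
  [0.006,0.044,0,0,0,0,-1],
  [0.006,0.044,0,0,0,0,-1],
  [0.006,0.044,0,0,0,0,-1],
  [0.006,0.044,0,0,0,0,-1],
  [0.006,0.044,0,0,0,0,-1],
])

```text
time_s: 15.8
ee_pos: [0.5796, -0.0419, 0.1021]
eef_rot: [-3.142, 0.0, -3.027]
force: [0.9, -0.2, -0.4]
grip_width: 0.0234
grip_force: 25.0
```

jog_arm([
  [0.006,0.044,0,0,0,0,-1],
  [0.006,0.044,0,0,0,0,-1],
  [0.006,0.044,0,0,0,0,-1],
  [0.005,0.044,0,0,0,0,-1],
  [0,0,0,0,0,0,-1],
])

```text
time_s: 16.3
ee_pos: [0.536, 0.1328, 0.1021]
eef_rot: [3.141, 0.0, -3.022]
force: [-0.8, -1.0, -0.7]
grip_width: 0.024
grip_force: 25.0
```

```bash
python3 go.py .537 .1284 .0095 186.6;  python3 - <<'E'
from h import *
for n in("top","side"): cv2.imwrite(f"pics/{n}2.png",ctrl.camera(n)[:,:,::-1])
im=cv2.imread("pics/side2.png"); cv2.imwrite("pics/s2c.png",cv2.resize(im[20:220,150:410],None,fx=3,fy=3))
E
```

```text
shift [-0.0005 -0.0045  0.0926] turn [0.001 0.    0.004] rows 2 per row [-0.0002 -0.0023  0.0463] [0.    0.    0.002] t 16.3 w 0.024
```

View pics/s2c.png

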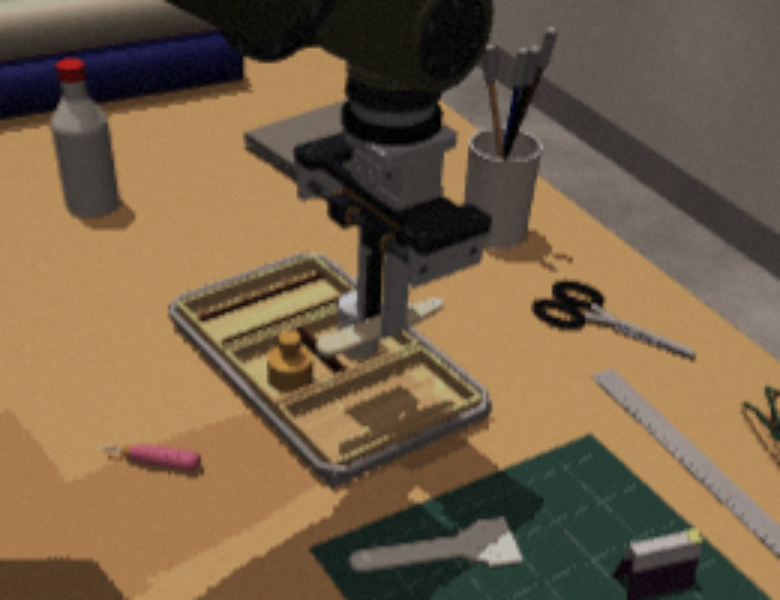

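The side view shows the folder level in the fingers (crop ≈(380,325)) above the plain insert, with the weight upright at (290,365) and the jar behind it. Lowering.

jog_arm([
  [0,-0.005,0.02,0,0,0,-1],
  [0,0,0.035,0,0,0,-1],
  [0,0,0.022,0,0,0,-1],
  [0,0,0.009,0,0,0,-1],
  [0,0,0.004,0,0,0,-1],
])

```text
time_s: 16.9
ee_pos: [0.5379, 0.1228, 0.0115]
eef_rot: [-3.142, -0.001, -3.028]
force: [-0.2, 0.4, -0.2]
grip_width: 0.0238
grip_force: 25.0
```

jog_arm([
  [0,0,0.001,0,0,0,-1],
  [0,0,0,0,0,0,-1],
  [0,0,0,0,0,0,-1],
])

```text
time_s: 17.2
ee_pos: [0.5384, 0.1237, 0.0119]
eef_rot: [3.142, 0.002, -3.026]
force: [0.2, 0.2, -0.2]
grip_width: 0.0236
grip_force: 25.0
```

jog_arm([
  [0,0,0.002,0,0,0,-1],
  [0,0,0.001,0,0,0,-1],
  [0,0,0,0,0,0,-0.4],
  [0,0,0,0,0,0,-0.2],
  [0,0,0,0,0,0,-0.1],
])

```text
time_s: 17.7
ee_pos: [0.5378, 0.1237, 0.008]
eef_rot: [-3.142, 0.0, -3.026]
force: [-0.2, 0.4, -0.1]
grip_width: 0.0402
grip_force: 0.0
```

jog_arm([
  [0,0,0,0,0,0,-0.1],
  [0,0,-0.02,0,0,0,-0.1],
  [0,0,-0.05,0,0,0,-0.1],
  [0,0,-0.05,0,0,0,0],
  [0,0,0,0,0,0,0.1],
])

```text
time_s: 18.2
ee_pos: [0.5405, 0.1242, 0.1345]
eef_rot: [3.141, 0.01, -3.026]
force: [-0.6, -0.4, -0.5]
grip_width: 0.0503
grip_force: 0.0
```

```bash
python3 go.py .499 -.2705 .13 171.2
```

```text
shift [ 0.0867 -0.3873  0.0035] turn [0.002 0.01  0.269] rows 8 per row [ 0.0108 -0.0484  0.0004] [0.    0.001 0.034] t 18.2 w 0.0503
```

jog_arm([
  [0.007,-0.044,0,0,0,0.053,0.1],
  [0.007,-0.044,0,0,0,0.054,0.1],
  [0.007,-0.044,0,0,0,0.054,0.1],
  [0.007,-0.044,0,0,0,0.054,0.1],
  [0.007,-0.044,0,0,0,0.054,0.1],
])

```text
time_s: 18.7
ee_pos: [0.5041, -0.0976, 0.1276]
eef_rot: [-3.142, -0.0, 2.986]
force: [0.2, -0.6, 0.1]
grip_width: 0.0518
grip_force: 0.0
```

```bash
python3 go.py .499 -.2705 .13 171.2
```

```text
shift [-0.0218 -0.1716 -0.0024] turn [-0.    -0.    -0.002] rows 4 per row [-0.0055 -0.0429 -0.0006] [-0.    -0.    -0.001] t 18.7 w 0.0518
```

jog_arm([
  [-0.005,-0.042,0,0,0,0,0.1],
  [-0.005,-0.042,0,0,0,0,0.1],
  [-0.005,-0.042,0,0,0,0,0.1],
  [-0.005,-0.042,0,0,0,0,0.1],
  [0,0,0.03,0,0,0,0.1],
])

```text
time_s: 19.2
ee_pos: [0.4996, -0.2701, 0.1002]
eef_rot: [-3.139, 0.006, 2.984]
force: [0.9, 0.5, -1.1]
grip_width: 0.0517
grip_force: 0.0
```

jog_arm([
  [0,0,0.04,0,0,0,0.1],
  [0,0,0.02,0,0,0,0.1],
  [0,0,0,0,0,0,0.1],
  [0,0,0,0,0,0,0.1],
])

```text
time_s: 19.6
ee_pos: [0.4989, -0.2651, 0.0384]
eef_rot: [-3.141, 0.0, 2.988]
force: [-0.2, 0.1, -0.1]
grip_width: 0.0518
grip_force: 0.0
```

```bash
python3 go.py .499 -.2705 .009 171.2
```

```text
shift [-0.0009 -0.0053  0.0294] turn [-0.  0. -0.] rows 1 per row [-0.0009 -0.0053  0.0294] [-0.  0. -0.] t 19.6 w 0.0518
```

jog_arm([
  [-0.001,-0.005,0.01,0,0,0,0.1],
  [0,0,0.01,0,0,0,0.1],
  [0,0,0.006,0,0,0,0.1],
  [0,0,0.004,0,0,0,0.1],
  [0,0,0,0,0,0,0.1],
])

```text
time_s: 20.1
ee_pos: [0.4987, -0.2699, 0.0074]
eef_rot: [3.141, -0.001, 2.988]
force: [-0.1, 0.2, 0.1]
grip_width: 0.0517
grip_force: 0.0
```

jog_arm([
  [0,0,0,0,0,0,-1],
  [0,0,0,0,0,0,-1],
  [0,0,0,0,0,0,-1],
  [0,0,0,0,0,0,-1],
  [0,0,0,0,0,0,-1],
])

```text
time_s: 20.6
ee_pos: [0.499, -0.2701, 0.0082]
eef_rot: [-3.141, 0.0, 2.988]
force: [-0.5, 0.2, 2.0]
grip_width: 0.0236
grip_force: 25.0
```

jog_arm([
  [0,0,-0.02,0,0,0,-1],
  [0,0,-0.04,0,0,-0.066,-1],
  [0,0,-0.04,0,0,-0.067,-1],
  [0,0,0,0,0,-0.067,-1],
  [0,0,0,0,0,-0.067,-1],
])

```text
time_s: 21.1
ee_pos: [0.4993, -0.2703, 0.1093]
eef_rot: [-3.14, 0.002, -3.026]
force: [-0.3, 0.1, -1.0]
grip_width: 0.0234
grip_force: 25.0
```

```bash
python3 go.py .533 .3225 .11 186.6
```

```text
shift [-0.102   0.5849 -0.0014] turn [-0.001  0.002  0.001] rows 12 per row [-0.0085  0.0487 -0.0001] [-0.  0.  0.] t 21.1 w 0.0234
```

jog_arm([
  [-0.008,0.045,0,0,0,0,-1],
  [-0.008,0.045,0,0,0,0,-1],
  [-0.008,0.045,0,0,0,0,-1],
  [-0.008,0.045,0,0,0,0,-1],
  [-0.008,0.045,0,0,0,0,-1],
])

```text
time_s: 21.6
ee_pos: [0.513, -0.0402, 0.1081]
eef_rot: [-3.142, 0.0, -3.029]
force: [-0.1, 0.0, -1.1]
grip_width: 0.0237
grip_force: 25.0
```

jog_arm([
  [-0.008,0.045,0,0,0,0,-1],
  [-0.008,0.045,0,0,0,0,-1],
  [-0.008,0.045,0,0,0,0,-1],
  [-0.008,0.045,0,0,0,0,-1],
  [-0.008,0.045,0,0,0,0,-1],
])

```text
time_s: 22.1
ee_pos: [0.5274, 0.188, 0.108]
eef_rot: [-3.142, 0.0, -3.028]
force: [0.3, -0.7, -0.0]
grip_width: 0.0234
grip_force: 25.0
```

jog_arm([
  [-0.008,0.045,0,0,0,0,-1],
  [-0.008,0.045,0,0,0,0,-1],
  [-0.006,0.04,0,0,0,0,-1],
  [0,0,0,0,0,0,-1],
  [0,0,0,0,0,0,-1],
])

```text
time_s: 22.6
ee_pos: [0.5343, 0.3182, 0.1074]
eef_rot: [-3.141, -0.001, -3.027]
force: [-0.1, -0.5, -0.8]
grip_width: 0.0234
grip_force: 25.0
```

```bash
python3 go.py .533 .3225 .015 186.6;  python3 - <<'E'
from h import *
for n in("top","side"): cv2.imwrite(f"pics/{n}3.png",ctrl.camera(n)[:,:,::-1])
im=cv2.imread("pics/side3.png"); cv2.imwrite("pics/s3c.png",cv2.resize(im[20:220,150:410],None,fx=3,fy=3))
E
```

```text
shift [0.0007 0.0045 0.0924] turn [-0.    -0.001 -0.001] rows 2 per row [0.0004 0.0023 0.0462] [-0. -0. -0.] t 22.6 w 0.0234
```

View pics/s3c.png

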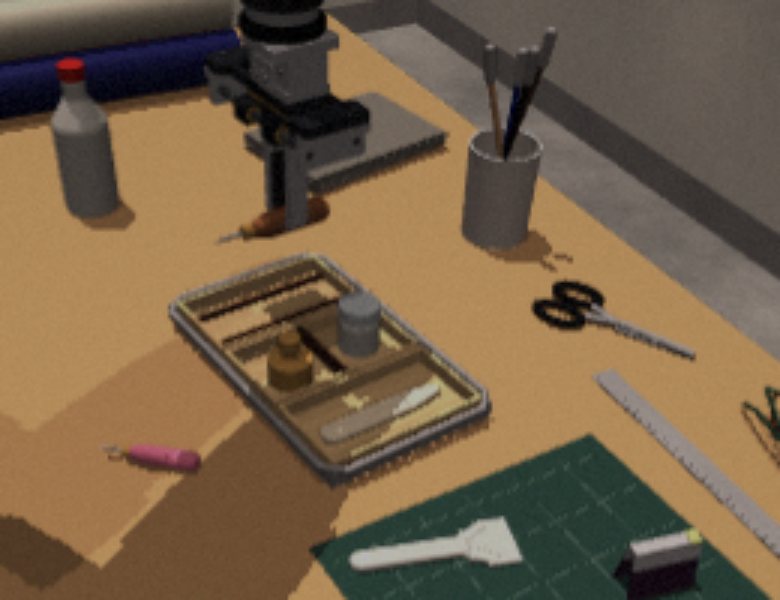

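The folder lies flat in the plain insert (≈(380,410)). The jar (358,325) and the weight (290,360) each stand in their own cell. The awl (290,215) is level, with its needle towards the robot. Lowering it now.

jog_arm([
  [0,0.0045,0.02,0,0,0,-1],
  [0,0,0.035,0,0,0,-1],
  [0,0,0.02,0,0,0,-1],
  [0,0,0.008,0,0,0,-1],
  [0,0,0.004,0,0,0,-1],
])

```text
time_s: 23.2
ee_pos: [0.5345, 0.3214, 0.0209]
eef_rot: [-3.141, -0.0, -3.03]
force: [0.2, 0.1, 0.1]
grip_width: 0.0235
grip_force: 25.0
```

jog_arm([
  [0,0,0.002,0,0,0,-1],
  [0,0,0,0,0,0,-1],
  [0,0,0,0,0,0,-1],
])

```text
time_s: 23.5
ee_pos: [0.5347, 0.3224, 0.0199]
eef_rot: [3.141, 0.001, -3.028]
force: [0.4, 0.2, -0.3]
grip_width: 0.0235
grip_force: 25.0
```

jog_arm([
  [0,0,0.003,0,0,0,-1],
  [0,0,0.002,0,0,0,-1],
  [0,0,0,0,0,0,-1],
  [0,0,0,0,0,0,-1],
])

```text
time_s: 23.9
ee_pos: [0.5344, 0.3223, 0.0142]
eef_rot: [3.141, 0.0, -3.028]
force: [-1.0, -0.3, 3.8]
grip_width: 0.0235
grip_force: 25.0
```

Force z is 3.8 N, so the awl is on the floor. Releasing.

jog_arm([
  [0,0,0,0,0,0,-0.42],
  [0,0,0,0,0,0,-0.3],
  [0,0,0,0,0,0,-0.2],
  [0,0,0,0,0,0,-0.2],
  [0,0,-0.01,0,0,0,-0.2],
])

```text
time_s: 24.4
ee_pos: [0.5336, 0.3218, 0.023]
eef_rot: [-3.141, -0.002, -3.028]
force: [-0.2, -0.5, -0.5]
grip_width: 0.0375
grip_force: 0.0
```

jog_arm([
  [0,0,-0.03,0,0,0,-0.1],
  [0,0,-0.05,0,0,0,0],
  [0,0,-0.05,0,0,0,0],
  [0,0.05,-0.02,0,0,0,0],
  [0,0.05,0,0,0,0,0],
])

```text
time_s: 24.9
ee_pos: [0.5247, 0.419, 0.1783]
eef_rot: [3.138, 0.007, -3.031]
force: [-0.5, 0.0, 0.1]
grip_width: 0.047
grip_force: 0.0
```

jog_arm([
  [0,0.05,0,0,0,0,0],
  [0,0.05,0,0,0,0,0],
  [0,0,0,0,0,0,0],
  [0,0,0,0,0,0,0],
])

```text
time_s: 25.3
ee_pos: [0.5115, 0.518, 0.1723]
eef_rot: [-3.141, -0.0, -3.027]
force: [0.9, -0.3, -0.4]
grip_width: 0.0471
grip_force: 0.0
```

Run:
```python
from h import *
for n in("top","side"): cv2.imwrite(f"pics/{n}4.png",ctrl.camera(n)[:,:,::-1])
im=cv2.imread("pics/top4.png"); cv2.imwrite("pics/t4c.png",cv2.resize(im[95:215,100:390],None,fx=2.75,fy=2.75,interpolation=cv2.INTER_CUBIC))
im=cv2.imread("pics/side4.png"); cv2.imwrite("pics/s4c.png",cv2.resize(im[90:200,190:330],None,fx=5,fy=5,interpolation=cv2.INTER_CUBIC))
```

```text
(no output)
```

View pics/t4c.png

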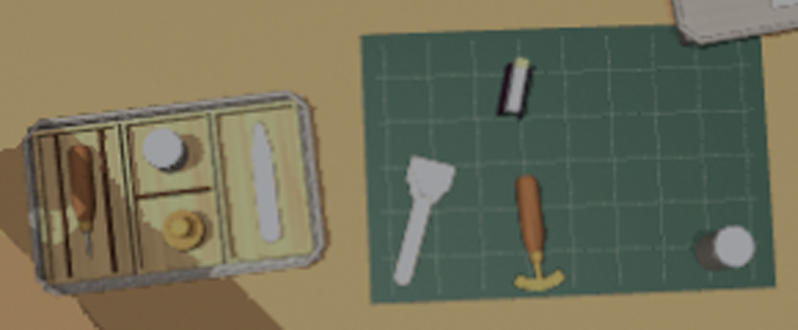

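View pics/s4c.png

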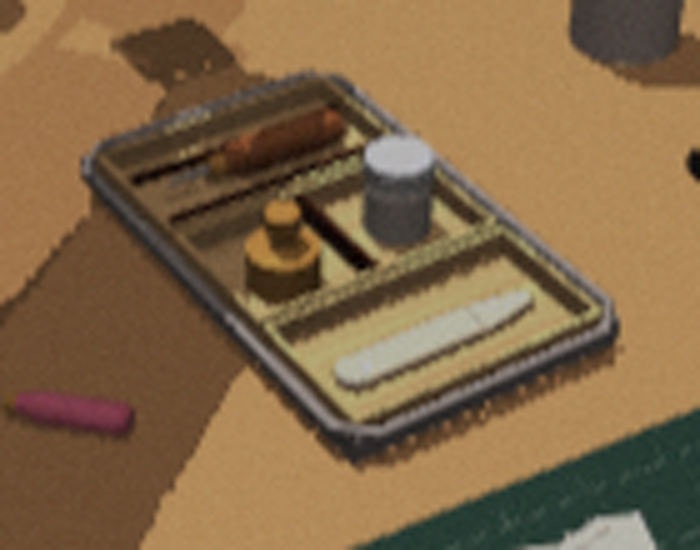

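The views show everything in place. The awl lies centred between the ribs (handle end (77,150) to tip (90,255) in the top crop). The jar and weight are upright, one per cell, the folder is flat, and the spreader, finishing tool and tall jar haven't moved.

```bash
python3 -c "
from station import ctrl
print(ctrl.hand_in())"
```

```text
the job is handed in; nothing more can be done
None
```

The kit is packed and handed in at about 25 s of the 120 s: in the last pictures the folder, awl, jar and weight were all in place and the other three things unmoved, but `hand_in()` returned no verdict.

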